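Clamp the blank in the cam-lever jig

TASK

Clamp the loose wooden blank in the jig for drilling: swing the jaw's cam lever up past upright to free the sliding jaw, slide the jaw along the track so that it pushes the blank fully home against the fixed stop and sits snug on the blank's end, then press the lever all the way back down to lock the jaw there. Let go, and leave the other things on the bench where they are.

Things in the scene. Friction and masses are not known exactly. Their poses are not given: they have to be found in the camera images.
- jig: Fixed jig: plywood board 18 mm thick. Origin at bench height on the track's centre line; y runs along the track towards the fixed stop, x away from the robot, z up. Board x -105 to 60, y -220 to 220 mm. Fixed stop: wooden block, x -35 to 35, 45 mm high above the board, face at y = 165 mm. Fence 30 mm high above the board, inner face at x = 40 mm, y -60 to 195 mm.
- stop_face (a point): Centre of the fixed stop's face at its foot, on the board's top (18 mm above the bench). Axes as the jig.
- jaw_face (a point): Foot of the sliding jaw's face (its side towards the fixed stop), on the track's centre line at the board's top. Axes as the jig. The jaw is an aluminium block with a wooden face, 64 mm wide (x -32 to 32), reaching 56 mm back from this face, 42 mm high, with two lever cheeks up to 64 mm above the board.
- jaw (a joint): Travel of the sliding jaw along the track towards the fixed stop, 0 to 0.21 m. With the blank (130 mm long) snug between jaw and stop it reads about 0.174. Friction about 2 N when free, plus some drag growing with speed; the clamped cam holds it fast.
- pivot (a point): The lever's hinge axis on the sliding jaw, in the middle of the lever's width: 52 mm above the board (70 mm above the bench), on the track's centre line, 34 mm behind the jaw's face. The hinge axis runs along the jig's y.
- lever (a joint): Cam lever angle, 0 to 1.9 rad. 0: locked, on its stop, pointing to the jig's -x (robot's side), rising 20 degrees (0.35 rad) above level. It grows as the lever is lifted up and over towards +x; upright at 1.22, open stop at 1.9. The cam bites below about 0.9 (it needs 4 to 6 N at the grip there, and may spring open a little if let go half-way); above that the jaw is free and the lever stays put.
- lever_grip (a point): Middle of the lever's grip rod: a black rod 14 mm thick, parallel to the jig's y, standing out sideways (jig -y, away from the stop) from the end of the steel lever arm, free from 9 to 64 mm beside the pivot point. This point is, from the pivot in jig directions, at y = -38, x = -80 cos(0.35+lever), z = 80 sin(0.35+lever) mm. Pinch it across (along jig x) from above; it turns in the grip.
- blank_center (a point): Centre (half-way up) of the loose rectangular blank of light wood, 60 mm (x) x 130 mm (its y, along the track) x 32 mm high, about 0.26 kg, lying flat on the jig's board between jaw and fixed stop, clear of both at the start. Home, its centre is 65 mm from the stop's face.
- driver: Bystander: black cordless driver standing on its battery, 190 mm high. Origin under its centre.
- bench_dog: Bystander: steel bench dog, 27 mm across its foot, 62 mm high, standing close behind the jig. Origin under its centre.
- jar: Bystander: glass jar with a clip-on lid, 80 mm across, 112 mm high. Origin under its centre.
- punch: Bystander: blue hole punch, 105 x 60 mm, 55 mm high. Origin under its centre.
- pliers: Bystander: pliers lying flat, 180 mm long, 15 mm high. Origin near the middle, at bench height.
- pencil: Bystander: flat carpenter's pencil, 160 mm long, 7 mm thick, lying on the jig's board on the robot's side of the blank. Origin under its centre.
- tape: Bystander: grey tape measure, 72 x 40 mm, 66 mm high. Origin under its centre.
Things that resemble listed ones, but are neither listed nor needed, are in the scene too. Of the things like the part that bears blank_center, leave any that is pink; of the rest the smaller one is meant.

How it is judged:
By the outcome, as a careful person would: the job done as asked, in the order asked, and still so for the second after the job is handed in, with the robot touching nothing.
It also fails if it takes over 51 s, if anything falls off the work surface, if the arm or the gripper's body presses on something with over 40 N, if the wrist force passes 120 N, or if a joint passes its speed limit or range.

ROBOT

A 6-joint arm with a two-finger parallel gripper is mounted at the origin on the work surface. World frame = base frame: x ahead of the robot, y to its left, z up, the work surface at z = 0. Lengths are in m, angles in rad, forces in N, time in s.
With the tool pointing down it reaches from about 0.375 to 0.9 m from the base axis. Payload 3.1 kg.
Tool frame: the origin (TCP) lies between the finger pads; the fingertips stand manip.nose_length ahead of it and the grasp point (between the pads) lies 5 mm behind it (manip.nose_length is the distance from the TCP to the fingertips, in m); z points along the fingers, y is the line along which they close (so a half turn about z gives the same grasp; the last joint's range is limited). The gripper opens to 85 mm and grips with 20 to 120 N. Pads are 22 mm wide; open, the fingers measure 114 mm over their backs; the gripper's body (76 mm by 85 mm) begins 54 mm behind the grasp point. The pads swing forward as they close: fully open they stand 13 mm farther back than shut.
Start: joints at [0.976, 0.527, 1.433, -0, 1.181, -0.178], TCP at [0.253, 0.571, 0.245] pointing down, gripper open.
Joint ranges: [-3.08, 3.08], [-0.75, 2.2], [0.22, 2.44], [-1.43, 4.57], [0, 2.65], [-2.85, 2.85]. Speed limits (rad/s): [2.79, 2.79, 3.14, 3.14, 3.14, 3.14].

INTERFACE

Orientations are given as a unit quaternion [x, y, z, w].
In Python, from station import monitor, eyes, job, manip gives the robot as it stands.
- The arm moves only by the shell command python3 -m pendant 'ROWS' [FORCE]. ROWS is JSON, a list that holds one entry, the list of rows, each a list of 7 numbers: the shift along the tool's x, y, z as a fraction of full scale, then the turn, a rotation vector about the tool's x, y, z as a fraction of full scale, then the opening, from 0 (shut) to 1 (fully open). A call has 1 to 20 rows; each row shifts and turns the commanded pose from where the row before left it, along the tool's axes as they then stand; what a row does not reach is not made up. Full scale, the value 1, is 800 mm for a shift and 0.12 rad for a turn. A row lasts 1/10 s, in which the tool goes at most 50 mm and 8.59 degrees, less where a joint would pass 70% of its speed; a pose out of reach is approached as far as the arm can. A call with a number of a shift or a turn outside -1 to 1 is refused whole. A call with a gripper value outside its range is refused whole. The fingers move at their own pace and stop on an object; FORCE is the grip in N (left out, the last holds). Time passes only in rows, so rows that do not move let the fingers close. It gives the time, the measured TCP pose, the force, the opening and the grip force at its end, in the units of the state.
- monitor.sense(): the state, without advancing time (a new reading comes with each control period).
- eyes.snapshot(name): name is "scene" or "top" or "wrist"; returns a dict with "pixels" (480x640x3 uint8, red, green, blue), "depth" (480x640 float32, m along the optical axis (not along the pixel's ray), 0 where there is no reading), "intrinsics" (3x3 intrinsics, pixels), "eye" and "attitude" of the camera in the world. Camera axes: x right, y down, z forward; pixel columns grow to the right and rows downward; lengths in m; the calibration is good to about 2 mm. The wrist camera is an equidistant fisheye: a pixel r from the principal point sees the ray r / f radians off the axis. A picture is of the moment at which its call begins.
- job.sign_off(): hands the job in; it is judged then, once.
The state is a dict: "t": time; "q": joint angles; "qd": joint speeds; "tau": joint torques, N m; "tcp_pos": TCP position; "tool_rot": TCP orientation; "force": force on the tool from outside, world axes, zero at the start; "ft_torque": the same for the moment, N m; "finger_gap": opening from 0.0 (shut) to 1.0 (fully open); "gripper_force": force on a finger pad.
Only numpy, scipy, OpenCV 4.12 (cv2) and the standard library are available. Lean on these libraries where they do the work, as an engineer would, in place of code of your own. Each camera call takes 0.05 s, during which the arm holds its last target. There are 200 camera calls.

## Working session

There is one attempt and no reset: what is moved stays moved. The work goes in short steps, Python scripts to look and compute and a shell command to move; the robot and the scene stay as the last step left them, time stands still between calls to the robot, and variables do not carry over. Pictures are saved under pics/ and viewed, at most 10 in all, crops included, and the job is handed in when it is done.

```bash
mkdir -p pics; ls
cat > h.py <<'E'
import numpy as np, cv2
from scipy.spatial.transform import Rotation as R
from station import monitor, eyes, job, manip
def att(s):
    a=np.array(s["attitude"],float)
    return a if a.shape==(3,3) else R.from_quat(a).as_matrix()
def snap(n,f):
    s=eyes.snapshot(n); cv2.imwrite(f"pics/{f}.png",s["pixels"][:,:,::-1]); np.savez(f"pics/{f}.npz",px=s["pixels"],d=s["depth"],K=s["intrinsics"],eye=s["eye"],A=att(s)); return s
def pts(f):
    "world point per pixel from depth (pinhole)"
    s=np.load(f"pics/{f}.npz");K=s["K"];v,u=np.mgrid[:480,:640];d=s["d"]
    c=np.stack([(u-K[0,2])/K[0,0]*d,(v-K[1,2])/K[1,1]*d,d],-1)
    return s["px"],c@s["A"].T+s["eye"],d
E
python3 - <<'E'
from h import *
for n in("scene","top"):
    s=snap(n,n+"0"); print(n,s["intrinsics"],s["eye"],s["attitude"])
st=monitor.sense();print(st["t"],st["tcp_pos"],st["tool_rot"],st["finger_gap"],manip.nose_length)
E
```

```text
pics
scene [[513.38110538   0.         317.18361591]
 [  0.         513.38110538 244.75012736]
 [  0.           0.           1.        ]] [ 1.26472444 -0.22693604  1.0142776 ] [ 0.75294633  0.56069621 -0.20908181 -0.27381814]
top [[502.85245929   0.         307.73599771]
 [  0.         502.85245929 231.42740245]
 [  0.           0.           1.        ]] [ 0.23258062 -0.01396213  1.40549519] [ 0.71919307 -0.68564627  0.07860727 -0.08044513]
0.1 [0.25266827 0.57097838 0.24442641] [ 2.06903668e-01  9.78360820e-01 -9.20623539e-04 -3.59964398e-04] 1.0028672615053165 0.014
```

View pics/top0.png

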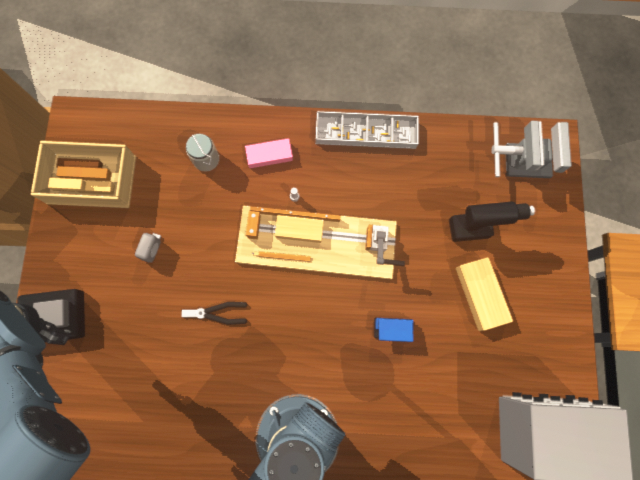

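View pics/scene0.png

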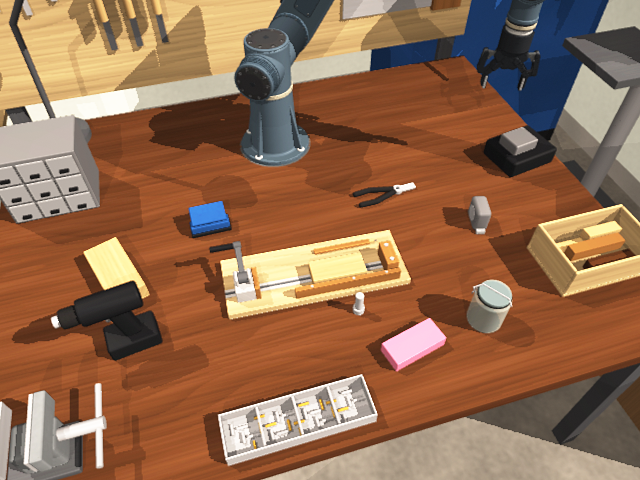

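Top view: the jig is at about (318,243), with the jaw at (378,238), the lever at (383,255), its black grip at (392,263) and the fixed stop at (252,223). Blank candidates are the wooden block in the jig (299,228), a larger wooden block (484,294) and the pink one (269,152). The one in the jig fits: it isn't pink, it's the smaller, and it lies on the board between jaw and stop. I'll confirm this in a crop and measure.

```bash
cat > meas.py <<'E'
from h import *
def rect(P,m):
    p=P[m][:,:2].astype(np.float32); c,wh,a=cv2.minAreaRect(p*1000); return np.round(c,1),np.round(wh,1),round(a,1),len(p)
def run(f):
    px,P,d=pts(f); z=P[...,2]; hsv=cv2.cvtColor(px,cv2.COLOR_RGB2HSV).astype(int)
    reg=(d>0)&(P[...,0]>.3)&(P[...,0]<.65)&(P[...,1]<.3)&(P[...,1]>-.32)
    def big(m):
        m=cv2.morphologyEx(m.astype(np.uint8),cv2.MORPH_OPEN,np.ones((3,3)))
        n,l,s,_=cv2.connectedComponentsWithStats(m); i=1+np.argmax(s[1:,4]); return l==i
    b=reg&(z>.011)&(z<.075)
    m=big(b&(hsv[...,1]>40)|(reg&(abs(z-.018)<.005))); mm=m&(abs(z-.018)<.005)
    print("board",rect(P,mm),np.median(z[mm]))
    bl=big(reg&(abs(z-.05)<.006)&(hsv[...,0]>15)&(hsv[...,0]<32)&(hsv[...,1]>50)); print("blank",rect(P,bl),np.median(z[bl]))
    for n,c in(("bench",reg&(z>.07)),("dark",reg&(z>.07)&(hsv[...,2]<70))):
        k,l,s,ce=cv2.connectedComponentsWithStats(c.astype(np.uint8))
        for i in range(1,k):
            if s[i,4]>12: print(n,ce[i].round(),s[i,4],P[l==i].mean(0).round(3),P[l==i].min(0).round(3),P[l==i].max(0).round(3))
if __name__=="__main__":
    for f in("top0","scene0"): print(f);run(f)
    a=cv2.imread("pics/top0.png")[195:290,225:425]; b=cv2.imread("pics/scene0.png")[215:325,205:425]
    cv2.imwrite("pics/crop0.png",np.vstack([cv2.resize(a,(600,285)),cv2.resize(b,(600,300))]))
E
python3 meas.py
```

```text
top0
board (array([523.5, -26.8]), array([441.2, 166.3]), 86.8, 5553) 0.01805038595042574
blank (array([553.2,  22.8]), array([128.5,  61.1]), 86.6, 899) 0.04964751773671128
bench [384. 250.] 391 [ 0.494 -0.207  0.093] [ 0.452 -0.26   0.072] [ 0.552 -0.181  0.111]
scene0
board (array([525.4, -24.5]), array([439.7, 172.4]), 86.9, 5857) 0.0185499171962491
blank (array([563.3,  24.6]), array([130.9,  79.8]), 85.4, 1213) 0.05005658340152741
bench [235. 260.] 521 [ 0.502 -0.205  0.092] [ 0.454 -0.257  0.07 ] [ 0.555 -0.178  0.111]
dark [221. 248.] 125 [ 0.466 -0.23   0.103] [ 0.457 -0.257  0.095] [ 0.472 -0.203  0.109]
```

View pics/crop0.png

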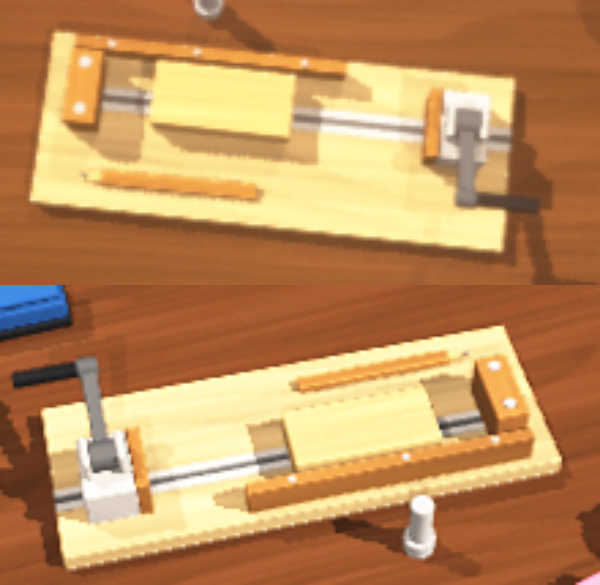

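The crop confirms it: the blank (top panel about (222,100)) lies between the jaw and stop. The board measures 441x166 mm at z 18 mm and the blank 128x61 mm with its top at 50 mm, so both match the given sizes. Jig origin is about (0.546,-0.028), yaw -3.2°. The grip rod is near jig (-72,-206). Next I turn the tool so its axes are x = jig y, y = jig x, z down, then move above the grip.

```bash
python3 -m pendant '[[[0,0,0,0,0,1,0.7],[0,0,0,0,0,1,0.7],[0,0,0,0,0,1,0.7],[0,0,0,0,0,1,0.7],[0,0,0,0,0,1,0.7],[0,0,0,0,0,1,0.7],[0,0,0,0,0,1,0.7],[0,0,0,0,0,1,0.7],[0,0,0,0,0,1,0.7],[0,0,0,0,0,1,0.7],[0,0,0,0,0,0.08,0.7]]]' && python3 -m pendant '[[[-0.04,0.03,0,0,0,0,0.7],[-0.04,0.03,0,0,0,0,0.7],[-0.04,0.03,0,0,0,0,0.7],[-0.04,0.03,0,0,0,0,0.7],[-0.04,0.03,0,0,0,0,0.7],[-0.04,0.03,0,0,0,0,0.7],[-0.04,0.03,0,0,0,0,0.7],[-0.04,0.03,0,0,0,0,0.7],[-0.04,0.03,0,0,0,0,0.7],[-0.04,0.03,0,0,0,0,0.7]]]' && python3 -m pendant '[[[-0.053,0.001,0,0,0,0,0.7],[-0.053,0.001,0,0,0,0,0.7],[-0.053,0.001,0,0,0,0,0.7],[-0.053,0.001,0,0,0,0,0.7],[-0.053,0.001,0,0,0,0,0.7],[-0.053,0.001,0,0,0,0,0.7],[-0.053,0.001,0,0,0,0,0.7],[-0.053,0.001,0,0,0,0,0.7],[-0.053,0.001,0,0,0,0,0.7],[-0.053,0.001,0,0,0,0,0.7],[0,0,0,0,0,0,0.7]]]'
cat >> h.py <<'E'
O=np.array([.546,-.028]);th=np.radians(-3.2);ex=np.array([np.cos(th),np.sin(th)]);ey=np.array([-ex[1],ex[0]])
def jig(p): d=np.array(p)[...,:2]-O; return np.stack([d@ex,d@ey,np.array(p)[...,2]],-1)*1000
def st():
    s=monitor.sense();t=R.from_quat(s["tool_rot"]).as_matrix()
    print("t",round(s["t"],2),"jig mm",jig(s["tcp_pos"]).round(1),"toolx",t[:,0].round(3),"z",t[:,2].round(3),"F",np.round(s["force"],1),"gap",round(s["finger_gap"],2),"gf",s["gripper_force"])
E
python3 - <<'E'
from h import *
s=snap("wrist","w0"); print(s["intrinsics"],s["eye"],att(s).round(3)); st()
E
```

```text
t: 1.2
tcp_pos: [0.2528, 0.5712, 0.2448]
tool_rot: [0.727, 0.687, -0.001, 0.0]
force: [0.2, 0.7, -0.1]
finger_gap: 0.701
gripper_force: 0.0
t: 2.2
tcp_pos: [0.4754, 0.2372, 0.2452]
tool_rot: [0.726, 0.688, -0.0, -0.0]
force: [0.5, 0.3, 0.2]
finger_gap: 0.703
gripper_force: 0.0
t: 3.3
tcp_pos: [0.4601, -0.1906, 0.2455]
tool_rot: [0.728, 0.686, -0.0, 0.002]
force: [0.0, -0.4, -0.2]
finger_gap: 0.7
gripper_force: 0.0
[[371.64829954   0.         314.33042014]
 [  0.         371.64829954 241.24639056]
 [  0.           0.           1.        ]] [ 0.46505664 -0.11213482  0.37404961] [[ 0.998 -0.058 -0.016]
 [-0.06  -0.95  -0.308]
 [ 0.003  0.308 -0.951]]
t 3.35 jig mm [ -77.6 -164.3  245.2] toolx [ 0.058  0.998 -0.   ] z [ 0.001 -0.    -1.   ] F [ 0.9  0.4 -0.5] gap 0.7 gf 0.0
```

View pics/w0.png

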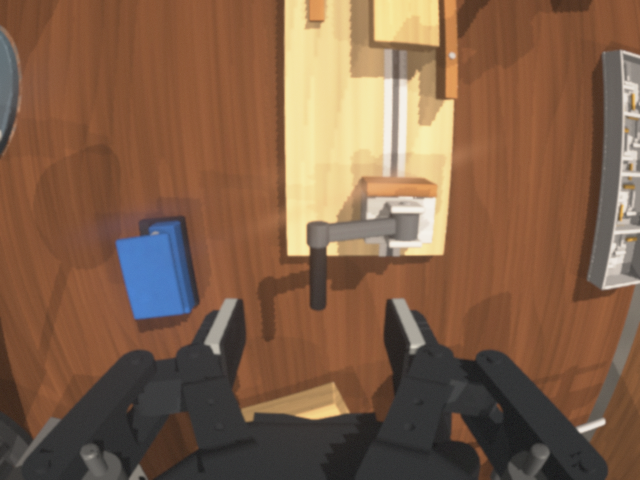

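The wrist view shows the rod from about (318,245) to its tip at (318,307), with the arm's end boss at (318,234) and the jaw face edge at about (400,180). Next I cast these onto planes at their heights.

```bash
cat >> h.py <<'E'
def fish(f,u,v,z):
    s=np.load(f"pics/{f}.npz");K=s["K"];a=np.array([u-K[0,2],v-K[1,2]]);r=np.hypot(*a);t=r/K[0,0]
    ray=s["A"]@np.r_[np.sin(t)*a/max(r,1e-9),np.cos(t)]; e=s["eye"]; return jig(e+ray*(z-e[2])/ray[2]).round(1)
E
python3 - <<'E'
from h import *
for n,u,v,z in(("boss",318,234,.097),("rodstart",318,245,.097),("tip",318,307,.097),("face top L",364,178,.06),("face top R",436,180,.06),("board cor",288,255,.018),("board cor",444,255,.018),("blank L",373,43,.05),("blank R",438,46,.05)): print(n,fish("w0",u,v,z))
d=np.load("pics/w0.npz")["d"]; print(d[270:300:10,318]); print(d[255,300])
E
```

```text
boss [ -72.8 -172.3   97. ]
rodstart [ -72.8 -181.4   97. ]
tip [ -72.8 -236.4   97. ]
face top L [ -32.9 -133.6   60. ]
face top R [  31.9 -134.    60. ]
board cor [-102.5 -218.5   18. ]
board cor [  62.5 -219.9   18. ]
blank L [-24.5 -14.7  50. ]
blank R [ 34.4 -12.6  50. ]
[0.28925386 0.29189783 0.29437438]
0.38057852
```

```bash
python3 -m pendant '[[[-0.03,0.002,0,0,0,0,0.6],[-0.03,0.002,0,0,0,0,0.6],[0,0,0.04,0,0,0,0.6],[0,0,0.05,0,0,0,0.6],[0,0,0.04,0,0,0,0.6],[0,0,0.02,0,0,0,0.6],[0,0,0,0,0,0,0.6],[0,0,0,0,0,0,0.6]]]'
python3 - <<'E'
from h import *
st();snap("wrist","w1");st()
E
```

```text
t: 4.15
tcp_pos: [0.46, -0.2323, 0.1254]
tool_rot: [0.726, 0.688, 0.0, -0.0]
force: [-0.0, 0.8, 0.4]
finger_gap: 0.599
gripper_force: 0.0
t 4.15 jig mm [ -74.5 -208.8  125.4] toolx [0.054 0.999 0.001] z [-0.     0.001 -1.   ] F [-0.   0.8  0.4] gap 0.6 gf 0.0
t 4.2 jig mm [ -74.  -209.3  126.1] toolx [ 0.054  0.999 -0.001] z [ 0.001 -0.001 -1.   ] F [ 0.2  0.5 -0.7] gap 0.6 gf 0.0
```

View pics/w1.png

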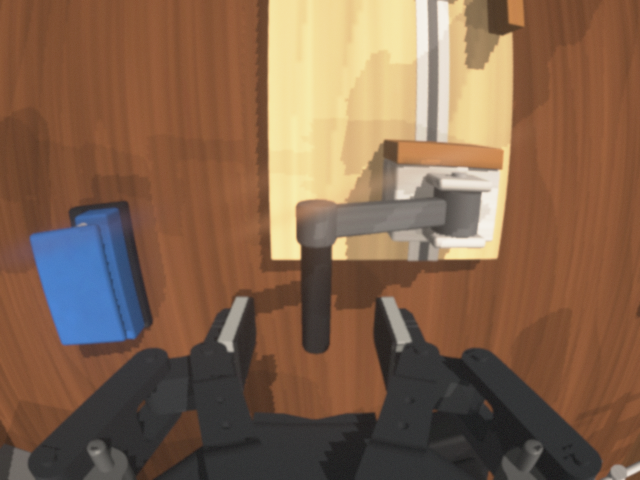

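The rod (316,210–350) is centred between the pads (236 and 395). I'll descend 34 mm and pinch it.

```bash
python3 -m pendant '[[[0,0,0.022,0,0,0,0.6],[0,0,0.02,0,0,0,0.6],[0,0,0,0,0,0,0.6],[0,0,0,0,0,0,0],[0,0,0,0,0,0,0],[0,0,0,0,0,0,0],[0,0,0,0,0,0,0],[0,0,0,0,0,0,0]]]' 50
python3 - <<'E'
from h import *
st()
# arc of grip, radius 80, per-step deltas in fractions (tool y = jig x, tool z = down)
for n in (24,):
    a=.35+np.linspace(0,1.6,n//2*1+1)
    x=-80*np.cos(a);z=80*np.sin(a); print(np.c_[np.arange(1,len(a)),np.diff(x)/800,-np.diff(z)/800].round(4).tolist())
E
```

```text
t: 5.0
tcp_pos: [0.4602, -0.2337, 0.0923]
tool_rot: [0.726, 0.687, 0.0, 0.001]
force: [-0.9, -0.5, 1.6]
finger_gap: 0.142
gripper_force: 48.7
t 5.0 jig mm [ -74.2 -210.1   92.3] toolx [ 0.056  0.998 -0.001] z [ 0.001 -0.001 -1.   ] F [-0.9 -0.5  1.6] gap 0.14 gf 48.671595454216
[[1.0, 0.0054, -0.0122], [2.0, 0.007, -0.0114], [3.0, 0.0084, -0.0103], [4.0, 0.0097, -0.0091], [5.0, 0.0108, -0.0078], [6.0, 0.0118, -0.0062], [7.0, 0.0125, -0.0046], [8.0, 0.013, -0.0029], [9.0, 0.0133, -0.0012], [10.0, 0.0133, 0.0006], [11.0, 0.0131, 0.0024], [12.0, 0.0127, 0.0041]]
```

Gripped (gap 0.14, about the 14 mm rod). Now I lift along the arc to about 1.6 rad, in two calls so I can check partway.

```bash
python3 -m pendant '[[[0,0.0054,-0.0122,0,0,0,0],[0,0.007,-0.0114,0,0,0,0],[0,0.0084,-0.0103,0,0,0,0],[0,0.0097,-0.0091,0,0,0,0],[0,0,0,0,0,0,0],[0,0,0,0,0,0,0]]]'
python3 - <<'E'
from h import *
st()
E
```

```text
t: 5.6
tcp_pos: [0.483, -0.2342, 0.1278]
tool_rot: [0.726, 0.688, -0.001, -0.001]
force: [-5.7, -1.8, 6.9]
finger_gap: 0.145
gripper_force: 49.2
t 5.6 jig mm [ -51.3 -209.4  127.8] toolx [0.054 0.999 0.   ] z [-0.003  0.    -1.   ] F [-5.7 -1.8  6.9] gap 0.15 gf 49.24251437187195
```

```bash
python3 -m pendant '[[[0,0.0104,-0.0084,0,0,0,0],[0,0.0116,-0.0068,0,0,0,0],[0,0.0125,-0.0046,0,0,0,0],[0,0.013,-0.0029,0,0,0,0],[0,0.0133,-0.0012,0,0,0,0],[0,0.0133,0.0006,0,0,0,0],[0,0.0131,0.0024,0,0,0,0],[0,0.0127,0.0041,0,0,0,0],[0,0,0,0,0,0,0],[0,0,0,0,0,0,0]]]'
python3 - <<'E'
from h import *
st()
E
```

```text
t: 6.6
tcp_pos: [0.5647, -0.2388, 0.1394]
tool_rot: [0.727, 0.687, 0.001, 0.0]
force: [-0.5, 1.6, 2.3]
finger_gap: 0.142
gripper_force: 53.0
t 6.6 jig mm [  30.4 -209.4  139.4] toolx [0.056 0.998 0.   ] z [ 0.001  0.    -1.   ] F [-0.5  1.6  2.3] gap 0.14 gf 52.9908549785614
```

Lever is at about 1.6, well past upright. Sliding the jaw towards the stop.

```bash
python3 -m pendant '[[[0.008,0,0,0,0,0,0],[0.012,0,0,0,0,0,0],[0.012,0,0,0,0,0,0],[0.012,0,0,0,0,0,0],[0.012,0,0,0,0,0,0],[0.012,0,0,0,0,0,0],[0.012,0,0,0,0,0,0],[0.012,0,0,0,0,0,0],[0.012,0,0,0,0,0,0],[0.012,0,0,0,0,0,0],[0.012,0,0,0,0,0,0],[0.012,0,0,0,0,0,0],[0.012,0,0,0,0,0,0],[0.012,0,0,0,0,0,0],[0.012,0,0,0,0,0,0],[0.012,0,0,0,0,0,0],[0.008,0,0,0,0,0,0],[0,0,0,0,0,0,0]]]'
python3 - <<'E'
from h import *
st()
E
```

```text
t: 8.4
tcp_pos: [0.5728, -0.0808, 0.1397]
tool_rot: [0.726, 0.687, 0.001, -0.0]
force: [1.7, 2.0, 4.6]
finger_gap: 0.142
gripper_force: 53.2
t 8.4 jig mm [ 29.7 -51.2 139.7] toolx [0.055 0.998 0.002] z [ 0.     0.002 -1.   ] F [1.7 2.  4.6] gap 0.14 gf 53.20128858089447
```

```bash
for i in 1 2; do python3 -m pendant '[[[0.0025,0,0,0,0,0,0],[0.0025,0,0,0,0,0,0],[0.0025,0,0,0,0,0,0],[0,0,0,0,0,0,0]]]' | grep -E "pos|force"; done
python3 - <<'E'
from h import *
st()
E
```

```text
tcp_pos: [0.5731, -0.0766, 0.1397]
force: [0.3, -2.7, 6.0]
gripper_force: 53.3
tcp_pos: [0.5735, -0.0706, 0.1397]
force: [0.9, -2.0, 4.7]
gripper_force: 53.3
t 9.2 jig mm [ 29.8 -41.  139.7] toolx [0.056 0.998 0.   ] z [ 0.  0. -1.] F [ 0.9 -2.   4.7] gap 0.14 gf 53.3243054151535
```

```bash
for i in 1 2; do python3 -m pendant '[[[0.0015,0,0,0,0,0,0],[0.0015,0,0,0,0,0,0],[0,0,0,0,0,0,0]]]' | grep -E "pos|force"; done
python3 - <<'E'
from h import *
st(); snap("top","t1")
E
```

```text
tcp_pos: [0.5735, -0.0684, 0.1397]
force: [0.4, -2.8, 5.4]
gripper_force: 53.3
tcp_pos: [0.5737, -0.0666, 0.1398]
force: [0.6, -4.5, 5.4]
gripper_force: 53.3
t 9.8 jig mm [ 29.8 -37.  139.8] toolx [ 0.056  0.998 -0.001] z [ 0.    -0.001 -1.   ] F [ 0.6 -4.5  5.4] gap 0.14 gf 53.34399998188019
```

```bash
for i in 1 2 3; do python3 -m pendant '[[[0.002,0,0,0,0,0,0],[0,0,0,0,0,0,0]]]' | grep -E "pos|^force"; done
python3 - <<'E'
from h import *
st()
E
```

```text
tcp_pos: [0.5738, -0.0663, 0.1398]
force: [-0.8, -8.0, 5.1]
tcp_pos: [0.5739, -0.0661, 0.1399]
force: [-1.2, -12.7, 5.7]
tcp_pos: [0.574, -0.0659, 0.1399]
force: [-1.7, -16.6, 4.0]
t 10.45 jig mm [ 30.1 -36.3 139.9] toolx [ 0.054  0.999 -0.008] z [ 0.    -0.008 -1.   ] F [ -1.7 -16.6   4. ] gap 0.14 gf 53.168238401412964
```

The jaw is snug: position stalled at +173 mm while the force rose to 17 N. Next I press the lever down along the arc, keeping the preload.

```bash
python3 -m pendant '[[[0,-0.0127,-0.0041,0,0,0,0],[0,-0.0131,-0.0024,0,0,0,0],[0,-0.0133,-0.0006,0,0,0,0],[0,-0.0133,0.0012,0,0,0,0],[0,-0.013,0.0029,0,0,0,0],[0,-0.0125,0.0046,0,0,0,0],[0,-0.0118,0.0062,0,0,0,0],[0,-0.0108,0.0078,0,0,0,0],[0,0,0,0,0,0,0]]]'|grep -E "pos|^force"
python3 - <<'E'
from h import *
st()
E
python3 -m pendant '[[[0,-0.0097,0.0091,0,0,0,0],[0,-0.0084,0.0103,0,0,0,0],[0,-0.007,0.0114,0,0,0,0],[0,-0.0054,0.0122,0,0,0,0],[0,0,0,0,0,0,0],[0,0,0,0,0,0,0]]]'|grep -E "pos|^force"
python3 - <<'E'
from h import *
st()
E
```

```text
tcp_pos: [0.496, -0.0603, 0.1267]
force: [2.0, -13.9, -5.3]
t 11.35 jig mm [-48.1 -35.  126.7] toolx [ 0.055  0.998 -0.006] z [ 0.006 -0.006 -1.   ] F [  2.  -13.9  -5.3] gap 0.15 gf 55.01506984233856
tcp_pos: [0.4719, -0.0589, 0.0925]
force: [0.3, -16.5, -0.3]
t 11.95 jig mm [-72.3 -35.   92.5] toolx [ 0.055  0.998 -0.005] z [ 0.005 -0.005 -1.   ] F [  0.3 -16.5  -0.3] gap 0.14 gf 59.85248029232025
```

```bash
for i in 1 2 3; do python3 -m pendant '[[[0,-0.001,0.003,0,0,0,0],[0,0,0,0,0,0,0]]]' | grep -E "pos|^force"; done
```

```text
tcp_pos: [0.4711, -0.0589, 0.0905]
force: [-0.6, -16.1, 3.3]
tcp_pos: [0.4702, -0.0587, 0.0879]
force: [0.9, -16.8, -3.7]
tcp_pos: [0.4696, -0.0588, 0.0862]
force: [-0.7, -16.7, 7.3]
```

```bash
for i in 1 2; do python3 -m pendant '[[[0,-0.001,0.003,0,0,0,0],[0,0,0,0,0,0,0],[0,0,0,0,0,0,0]]]' | grep -E "pos|^force|rot"; done
python3 - <<'E'
from h import *
st(); s=snap("wrist","w2"); snap("scene","s2")
a=cv2.imread("pics/w2.png"); b=cv2.imread("pics/s2.png")[200:330,200:430]
cv2.imwrite("pics/c2.png",np.vstack([a[120:400,:][:, 20:620],cv2.resize(b,(600,318))]))
E
```

```text
tcp_pos: [0.4695, -0.0589, 0.0856]
tool_rot: [0.726, 0.688, 0.001, 0.005]
force: [-1.9, -15.9, 21.7]
tcp_pos: [0.4693, -0.0591, 0.0849]
tool_rot: [0.726, 0.688, 0.001, 0.006]
force: [-4.4, -15.8, 37.2]
t 13.15 jig mm [-74.8 -35.3  84.9] toolx [ 0.055  0.998 -0.007] z [ 0.011 -0.007 -1.   ] F [ -4.4 -15.8  37.2] gap 0.15 gf 64.49312567710876
```

View pics/c2.png

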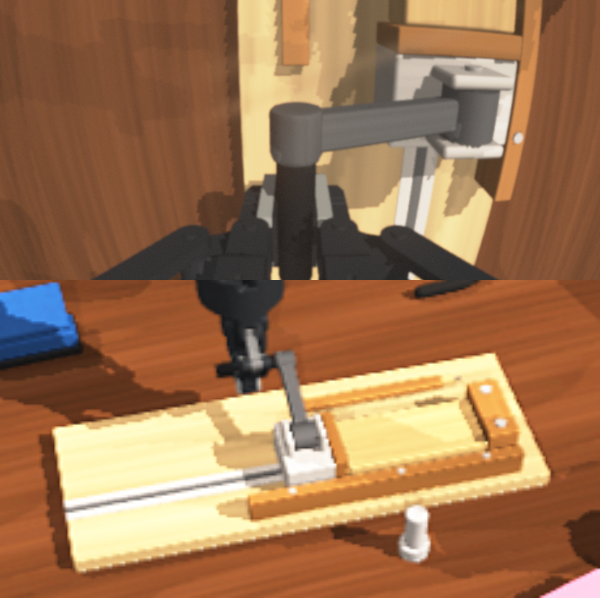

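The combined crop shows the lever down, with the rod in the pads (upper panel about (295,200)). In the lower panel the jaw is against the blank (345,450) and the blank is against the stop (490,420). Force rose to 37 N with no further travel, so the lever is on its stop. I'll relax the preload, open and retreat upward.

```bash
python3 -m pendant '[[[-0.003,0,-0.003,0,0,0,0],[-0.003,0,-0.002,0,0,0,0],[0,0,0,0,0,0,0]]]'| grep -E "pos|^force"; python3 -m pendant '[[[0,0,0,0,0,0,0.6],[0,0,0,0,0,0,0.6],[0,0,0,0,0,0,0.6],[0,0,0,0,0,0,0.6],[0,0,0,0,0,0,0.6],[0,0,0,0,0,0,0.6]]]'; python3 -m pendant '[[[0,0,-0.015,0,0,0,0.6],[0,0,-0.03,0,0,0,0.6],[0,0,-0.04,0,0,0,0.6],[0,0,-0.04,0,0,0,0.6],[-0.02,-0.02,-0.03,0,0,0,0.6],[0,0,0,0,0,0,0.6],[0,0,0,0,0,0,0.6]]]'
python3 - <<'E'
from h import *
st(); snap("wrist","w3"); snap("top","t3"); snap("scene","s3")
a=cv2.imread("pics/t3.png")[195:290,225:425]; b=cv2.imread("pics/s3.png")[215:325,205:425]
cv2.imwrite("pics/c3.png",np.vstack([cv2.resize(a,(600,285)),cv2.resize(b,(600,300))]))
E
```

```text
tcp_pos: [0.4695, -0.0607, 0.086]
force: [5.8, -1.4, 8.8]
t: 14.15
tcp_pos: [0.4646, -0.0595, 0.0845]
tool_rot: [0.727, 0.687, -0.0, -0.0]
force: [-0.4, 0.1, -0.8]
finger_gap: 0.601
gripper_force: 0.0
t: 14.85
tcp_pos: [0.448, -0.0748, 0.2088]
tool_rot: [0.727, 0.687, 0.0, 0.0]
force: [-0.0, -0.8, -0.5]
finger_gap: 0.599
gripper_force: 0.0
t 14.85 jig mm [-95.2 -52.2 208.8] toolx [0.057 0.998 0.   ] z [ 0.001 -0.    -1.   ] F [-0.  -0.8 -0.5] gap 0.6 gf 0.0
```

View pics/w3.png

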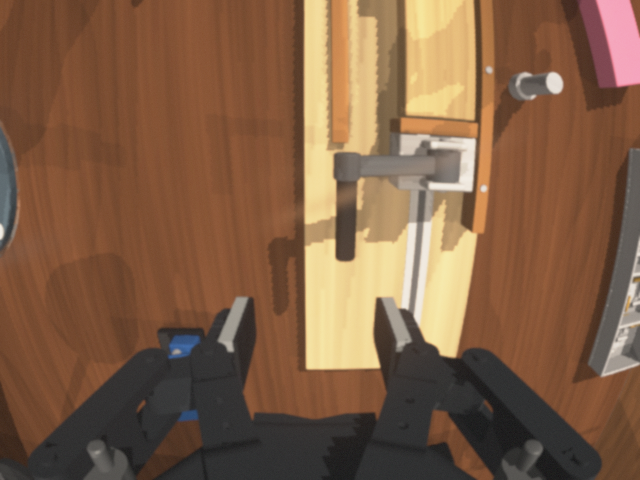

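View pics/c3.png

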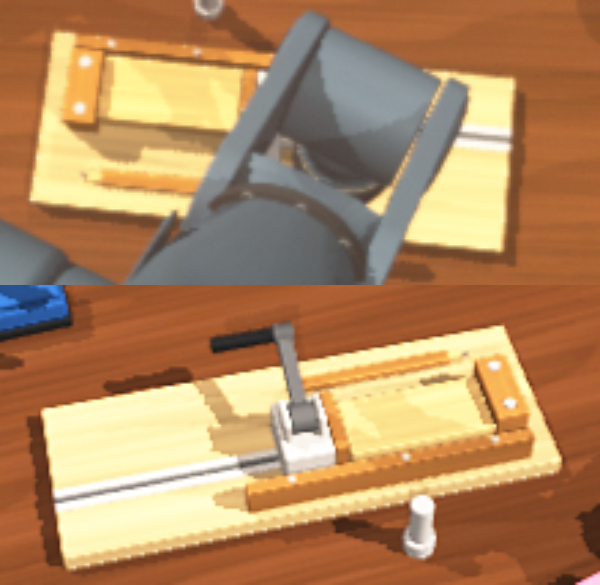

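The jaw face touches the blank, which is against the stop, and the pencil and dog haven't moved. A quick check that the lever's height matches the starting (locked) one.

Run:
```python
from h import *
for f,yr in(("scene0",(-240,-175)),("s3",(-75,-2))):
    px,P,d=pts(f);J=jig(P); m=(d>0)&(px.max(-1)<75)&(J[...,2]>60)&(J[...,2]<130)&(J[...,0]>-100)&(J[...,0]<-40)&(J[...,1]>yr[0])&(J[...,1]<yr[1])
    print(f,m.sum(),J[m].mean(0).round(1),np.percentile(J[m],[2,98],axis=0).round(1).tolist())
    hs=cv2.cvtColor(px,cv2.COLOR_RGB2HSV); b=(abs(J[...,2]-50)<4)&(J[...,0]>-10)&(J[...,0]<20)&(hs[...,0]>17)&(hs[...,0]<32)&(J[...,1]>-30)
    print("blank y",np.percentile(J[b][:,1],[1,99]).round(1))
print(fish("w3",346,165,.097),fish("w3",346,260,.097),fish("w3",438,120,.06))
```

```text
scene0 125 [ -69.  -206.3  103.3] [[-75.6, -231.7, 96.2], [-63.8, -180.6, 108.5]]
blank y [-10.2 116.5]
s3 120 [-69.4 -35.4 101.8] [[-75.7, -60.8, 94.2], [-64.9, -8.8, 107.6]]
blank y [ 38.8 162.9]
[-73.8   0.8  97. ] [-72.5 -64.7  97. ] [-0.1 33.8 60. ]
```

Lever height matches locked, the jaw face is at about 35 mm and the blank reaches the stop. Handing in.

```bash
python3 -c "
from station import job; print(job.sign_off())"
```

```text
the job is handed in; nothing more can be done
None
```

The blank is clamped: pushed home against the fixed stop with the jaw snug on its end and the lever locked down; the gripper is clear, no bystander was touched, and I handed the job in at about 15 s on the robot's clock.

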